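Close up the coffee corner

TASK

The coffee things have been left open. With the fingertips, push the open lid of the black bean grinder over until it lies fully shut, and push both drawers of the low wooden chest fully home, in any order. Only push: grasp nothing, do not lift the grinder, tip it or shove it out of its place, and leave the mug, the sugar jar and the small glass where they stand.

Things in the scene. Friction and masses are not known exactly. Their poses are not given: they have to be found in the camera images.
- grinder: black bean grinder, a block 128 (x) x 110 (y) x 197 mm high with the lid shut, 0.9 kg, standing loose on the worktop. Origin: centre of its underside; z up; its own -x side is its front, its +x side (rear) carries the lid's hinge. Yaw is 0.9 to 1.5 rad, so the front looks to the robot's right, the hinge is on the left and the open lid is pushed over from left to right. The solid top under the lid is 185 mm up.
- grinder_lid (a joint): hinge of the grinder's lid, rad: 0 = lies shut and level, about 1.57 = stands upright along the hinge side, 1.66 = end stop. It is left standing at 1.3 to 1.6. The hinge is stiff (about 0.12 N m, 1 to 2 N at the free edge): the lid stays where it is left and has to be pushed all the way down. The lid is a flat plate 114 mm from hinge side to free edge, 102 mm wide, 11 mm thick.
- lid_edge (a point): middle of the lid's free edge, mid-thickness, 111 mm from the hinge axis; with the lid upright it is about 0.30 m above the worktop, with the lid shut 0.19 m up above the grinder's front side
- lid_hinge (a point): middle of the lid's hinge axis, at the grinder's rear (+x) side, 187 mm above its underside and 56 mm along its +x from its origin; the axis is level, along the grinder's y. The lid plate lies from 1 mm below to 10 mm above this axis when shut; upright, its upper face looks along the grinder's +x, 10 mm out from the axis: this is the face to push.
- chest: low light-wood chest with two drawers side by side, 160 (x) x 240 (y) x 78 mm high, its top overhanging the front by 6 mm, fixed to the worktop. Origin: centre of its underside; its own -x side is the front, towards the robot (yaw within about 0.2 rad). The drawers slide along its x.
- drawer_left (a joint): how far the left drawer (the chest's +y side) stands out, m: 0 = fully home, up to 0.095. Left 0.03 to 0.075 out. Sliding friction about 1.2 N; it stays where it is left.
- drawer_right (a joint): the same for the right drawer (the chest's -y side)
- front_left (a point): on the outer face of the left drawer's front panel, at the middle of its width, 34 mm above the worktop. The panel is flat, 112 mm wide, reaches from 8 to 66 mm above the worktop and is 12 mm thick; a finger notch 40 mm wide is cut 14 mm deep into the middle of its upper edge. With the drawer home this face is 92 mm in front of the chest's origin, 6 mm in front of the edge of the chest's top. The drawer holds coffee capsules that move with it.
- front_right (a point): the same point of the right drawer
- mug: plain white mug, 59 x 83 x 55 mm, loose, on the near side, right of the grinder and the chest; origin at the centre of its underside
- sugar_jar: glass jar of sugar with a green cap, 65 mm across, 90 mm high, loose, beyond the grinder as seen from the robot; origin at the centre of its underside
- small_glass: small clear glass, 49 mm across, 61 mm high, loose, on the near side between grinder and chest; origin at the centre of its underside

How it is judged:
By the outcome, as a careful person would: the job done as asked, in the order asked, and still so for the second after the job is handed in, with the robot touching nothing.
It also fails if it takes over 58 s, if anything falls off the work surface, if the arm or the gripper's body presses on something with over 40 N, if the wrist force passes 120 N, or if a joint passes its speed limit or range.

ROBOT

A 6-joint arm with a two-finger parallel gripper is mounted at the origin on a cart in front of the work surface, level with it; the furniture and walls round the work are solid. World frame = base frame: x ahead of the robot, y to its left, z up, the work surface at z = 0. Lengths are in mm, angles in rad, forces in N, time in s.
With the tool pointing down it reaches from about 275 to 725 mm from the base axis. Payload 15.9 kg.
Tool frame: the origin (TCP) lies on the front face of the gripper's body, between the roots of the fingers; the fingertips stand 73 mm ahead of it and the grasp point (between the pads) lies 54 mm ahead of it (env.tip_extent is the distance from the TCP to the fingertips, in mm); z points along the fingers, y is the line along which they close (so a half turn about z gives the same grasp; the last joint's range is limited). The gripper opens to 85 mm and grips with 20 to 120 N. Pads are 22 mm wide; open, the fingers measure 114 mm over their backs; the gripper's body (76 mm by 85 mm) begins 54 mm behind the grasp point. The pads swing forward as they close: fully open they stand 13 mm farther back than shut.
Start: joints at [-1.29, 0.213, -0.034, 1.323, 0, 1.571], TCP at [138.556, -480.404, 303.906] pointing down, gripper open.
Joint ranges: [-2.98, 2.98], [-0.74, 1.72], [-1.14, 1.35], [-2.1, 2.04], [-1.57, 1.44], [-3.14, 3.14]. Speed limits (rad/s): [1.89, 1.89, 2.39, 2.57, 3.14, 3.14].

INTERFACE

Orientations are given as a unit quaternion [w, x, y, z].
In Python, from station import env gives the robot as it stands.
- The arm moves only by the tool apply_moves, never from a script. Its argument "deltas" is a list of rows, each a list of 5 numbers: the shift along the tool's x, y, z in m, then the turn about the tool's z in rad, then the opening in per cent of the stroke, from 0 (shut) to 100 (fully open). In form: [[dx, dy, dz, turn, fingers], ...]. A call has 1 to 12 rows; each row shifts and turns the commanded pose from where the row before left it, along the tool's axes as they then stand; what a row does not reach is not made up. A row lasts 1/12 s, in which the tool goes at most 41.7 mm and 7.16 degrees, less where a joint would pass 70% of its speed; a pose out of reach is approached as far as the arm can. A call with a gripper value outside its range is refused whole. The fingers move at their own pace and stop on an object; the grip force is fixed at half the most. Time passes only in rows, so rows that do not move let the fingers close. It gives the time, the measured TCP pose, the force, the opening and the grip force at its end, in the units of the state.
- env.state(): the state, without advancing time (a new reading comes with each control period).
- env.camera(name): name is "scene" or "top"; returns the picture (384x512x3 uint8, red, green, blue); there is no depth.
- env.calibration(name): a dict with "fov_y" (degrees; the focal length in pixels is half the picture's height over the tangent of half this angle, whatever the lens; pixels are square), "cx", "cy" (the principal point, pixels), "k1" (the pictures are not rectified: a ray, as slopes to the right and down, at radius r is drawn at 1 + k1 r^2 times it, then the intrinsics apply), "extrinsics" (4x4, takes a point from world to camera coordinates). Camera axes: x right, y down, z forward; pixel columns grow to the right and rows downward; lengths in mm; the calibration is good to about 2 mm. A picture is of the moment at which its call begins. calibration takes no time and is no camera call.
- env.finish_job(): hands the job in; it is judged then, once.
The state is a dict: "t": time; "q": joint angles; "joint_velocities": joint speeds; "joint_torque": joint torques, N m; "tool_pos": TCP position; "ee_rot": TCP orientation; "wrist_force": force on the tool from outside, world axes, zero at the start; "wrist_torque": the same for the moment, N m; "width": finger opening in mm; "gripper_force": force on a finger pad.
Only numpy, scipy, OpenCV 4.12 (cv2) and the standard library are available. Lean on these libraries where they do the work, as an engineer would, in place of code of your own. Each camera call takes 0.05 s, during which the arm holds its last target. There are 200 camera calls.

## Working session

There is one attempt and no reset: what is moved stays moved. The work goes in short steps, Python scripts to look and compute and a tool call to move; the robot and the scene stay as the last step left them, time stands still between calls to the robot, and variables do not carry over. Pictures are saved under pics/ and viewed, at most 10 in all, crops included, and the job is handed in when it is done.

Besides the shell and the picture viewer there is one more tool, called after ">>>" as a command line: name --pt "numbers of a row" for each row, then --argument value for the rest. apply_moves: Moves the arm, as the interface text tells. Its arguments: {"type":"object","properties":{"deltas":{"type":"array","items":{"type":"array","items":{"type":"number"}}}},"required":["deltas"]}

```bash
mkdir -p pics
cat > h.py <<'E'
import numpy as np,cv2
from station import env
def cal(n):
    c=env.calibration(n);f=192/np.tan(np.radians(c["fov_y"])/2)
    return f,c["cx"],c["cy"],c["k1"],np.array(c["extrinsics"])
def proj(n,P):
    f,cx,cy,k,E=cal(n);P=np.atleast_2d(P);q=P@E[:3,:3].T+E[:3,3]
    s=q[:,:2]/q[:,2:];s=s*(1+k*(s**2).sum(1,keepdims=True));return s*f+[cx,cy]
def ray(n,u,v):
    f,cx,cy,k,E=cal(n);d=np.array([(u-cx)/f,(v-cy)/f]);s=d.copy()
    for _ in range(30): s=d/(1+k*(s@s))
    R=E[:3,:3];o=-R.T@E[:3,3];return o,R.T@np.array([s[0],s[1],1])
def onz(n,u,v,z):
    o,d=ray(n,u,v);return o+d*(z-o[2])/d[2]
def tri(a,b):
    o,d=ray("scene",*a);p,e=ray("top",*b);A=np.stack([d,-e],1);t=np.linalg.lstsq(A,p-o,rcond=None)[0]
    x,y=o+d*t[0],p+e*t[1];return (x+y)/2,np.linalg.norm(x-y)
E
python3 - <<'E'
from h import *
for n in("scene","top"):
    im=env.camera(n);cv2.imwrite(f"pics/{n}0.png",cv2.resize(im[:,:,::-1],(768,576),interpolation=cv2.INTER_CUBIC));np.save(n+"0.npy",im)
    c=cal(n);print(n,c[:4],(-c[4][:3,:3].T@c[4][:3,3]).round(),c[4][2,:3].round(2))
s=env.state();print(s)
E
```

```text
scene (np.float64(423.85514559375844), 241.86893334504546, 190.72281366164282, -0.13802998669701175) [147. 657. 936.] [ 0.36 -0.55 -0.76]
top (np.float64(381.97320345926045), 263.9589649905337, 195.64941930898237, -0.043640668071554915) [ 315.   68. 1213.] [ 0.2  -0.   -0.98]
{'t': 0.1, 'q': array([-1.28999967e+00,  2.13320790e-01, -3.49404422e-02,  1.32350213e+00,
        1.37054928e-05,  1.57078294e+00]), 'joint_velocities': array([ 0.00101785, -0.00253346,  0.00180878, -0.00115375, -0.000667  ,
        0.00147972]), 'joint_torque': array([-1.61187785e-03, -6.87246895e+01,  4.87810385e+01,  1.20790716e-02,
       -2.32569409e-04, -7.04669688e-06]), 'tool_pos': array([ 138.50449612, -480.21095936,  303.48088382]), 'ee_rot': array([-4.79719984e-04,  9.90159282e-01,  1.39944143e-01, -6.08738276e-05]), 'wrist_force': array([-0.02429043, -0.10146269,  1.04062872]), 'wrist_torque': array([-0.00268488,  0.03450572,  0.04588263]), 'gripper_force': 0.0, 'width': 85.35034702345888}
```

View pics/scene0.png

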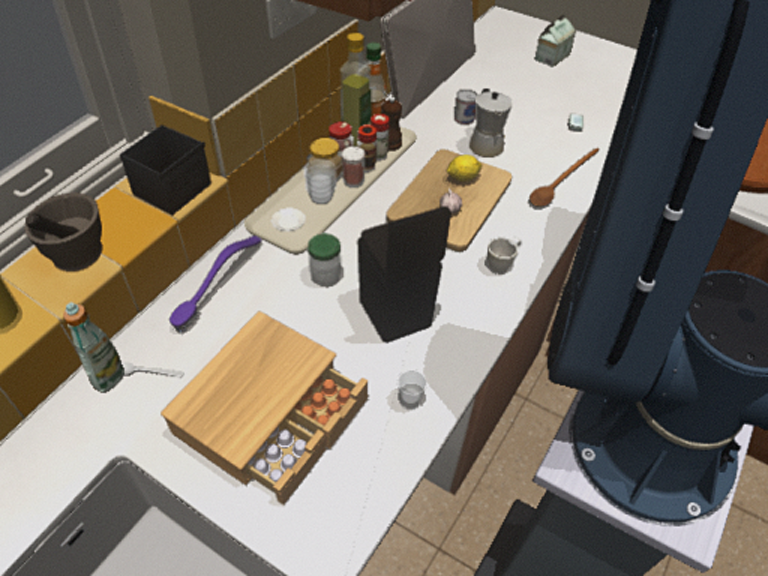

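View pics/top0.png

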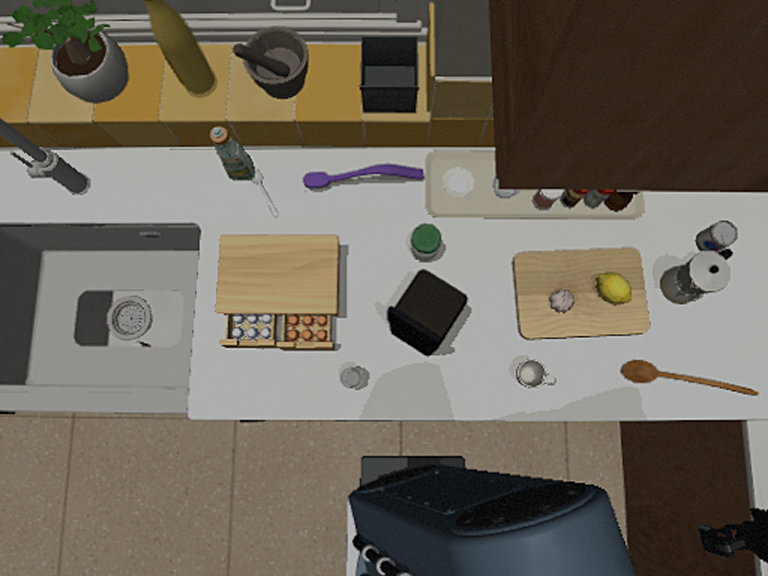

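The pictures show the chest lower left with both drawers out, the open grinder in the middle, and the jar, glass and mug around it. I'll enlarge the grinder and chest with the contrast raised.

Run:
```python
from h import *
S=np.load("scene0.npy");T=np.load("top0.npy")
def crop(I,x0,y0,w,h,k,g):
    c=cv2.resize(I[y0:y0+h,x0:x0+w,::-1],None,fx=k,fy=k,interpolation=cv2.INTER_CUBIC)
    return (255*(c/255.)**g).astype(np.uint8)
a=np.hstack([crop(S,225,130,80,110,5,.4),crop(T,245,170,80,110,5,.4)])
cv2.imwrite("pics/g.png",a)
b=np.hstack([crop(S,105,205,150,130,2.6,.8),crop(T,140,150,100,87,3.9,.8)[:338]])
cv2.imwrite("pics/c.png",b)
```

```text
(no output)
```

View pics/g.png

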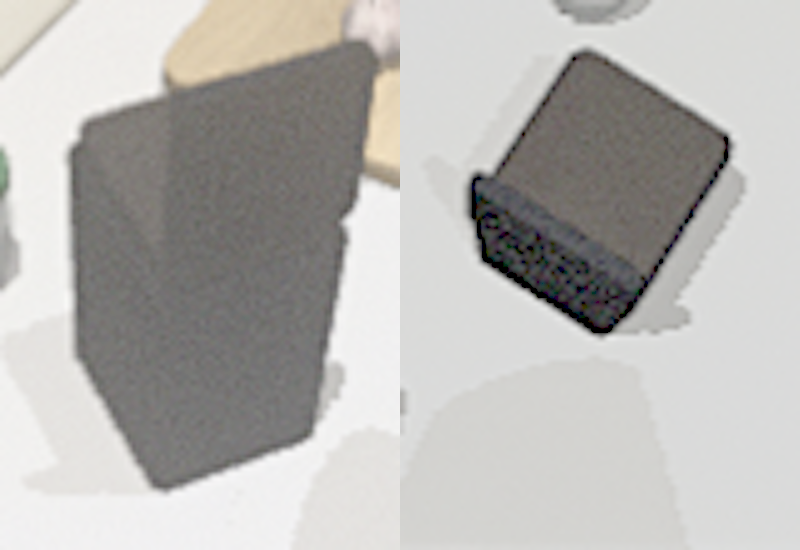

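View pics/c.png

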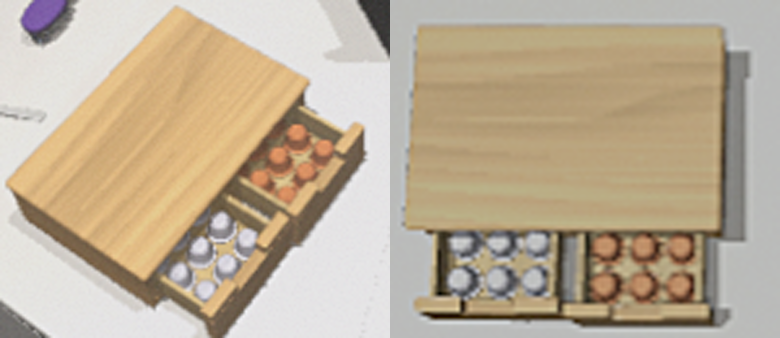

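Run:
```python
from h import *
np.set_printoptions(suppress=True,precision=1)
sg=lambda x,y:(225+x/5-.4,130+y/5-.4); tg=lambda x,y:(245+x/5-.4,170+y/5-.4)
print("scene base",[onz("scene",*sg(*p),0)[:2] for p in((80,355),(160,487),(312,436))])
print("top base?",[onz("top",*tg(*p),0)[:2] for p in((485,260),(605,333))])
print("top z185",[onz("top",*tg(*p),185)[:2] for p in((585,48),(732,145),(645,280),(495,180))])
print("scene z185",[onz("scene",*sg(*p),185)[:2] for p in((75,150),(345,225))])
print("top strip z300",[onz("top",*tg(*p),300)[:2] for p in((475,178),(645,278))])
print("scene lid z300",[onz("scene",*sg(*p),300)[:2] for p in((80,125),(165,95),(375,45))])
print("tri",tri(sg(375,45),tg(645,278)),tri(sg(80,125),tg(475,178)),tri(sg(165,95),tg(475,178)))
T=np.load("top0.npy")[170:280,245:325].mean(2)
print(T[32:70:2,92-80:52:2].astype(int))
```

```text
scene base [array([573.6,  15.6]), array([486. ,  69.2]), array([434. ,  -6.7])]
top base? [array([ 484. , -187.5]), array([ 437.3, -262.8])]
top z185 [array([ 577.5, -208.9]), array([ 522.8, -288.2]), array([ 447.6, -235.7]), array([ 502.5, -155.6])]
scene z185 [array([564.7,  33.2]), array([427.1,   3.6])]
top strip z300 [array([ 482.4, -120.8]), array([ 433.7, -201.7])]
scene lid z300 [array([507.3, 115. ]), array([486.8,  79.1]), array([425.9,  -0.3])]
tri (array([ 497. , -258.1,   63.6]), np.float64(70.45540887899185)) (array([ 591.4, -139.2,   40.5]), np.float64(141.5551960255075)) (array([ 566.9, -148.5,   69.1]), np.float64(93.06135489334046))
[[165 156 158 152  12  27  26  28  30  28  31  31  27  32  31  29  32  25
   32  27]
 [160 104  67  77  27  31  32  28  28  27  31  26  32  30  31  30  31  29
   29  31]
 [149   4  17  16  30  32  31  30  28  29  32  33  31  29  31  31  30  23
   34  31]
 [135   0  13  20  21  21  30  35  30  29  31  28  29  31  33  26  30  29
   29  30]
 [135   0   2   8  20  21  22  20  34  33  32  27  30  30  27  32  28  31
   30  27]
 [133   0   5  
[... 475 characters left out ...]
  16  27
   29  27]
 [173 173 179 150   0   0   8  14   6   1   0  13   6  13   6  25  20  21
   29   7]
 [172 172 172 177 184  57   0  10   6   7  11   6  13   3   7  10  15  15
    9  35]
 [173 172 172 173 174 179 167   0   0   5   5  12   4   3  13  16   2   8
    0 109]
 [172 172 172 173 172 173 175 184 107   0   1   6   0   4   3  14   6   0
   97 116]
 [173 173 171 173 173 173 173 173 179 165  17   0   0   7   5  11   4  38
  118 114]
 [172 171 172 173 173 173 172 173 175 174 183 104   0   1  10   7  64 119
  113 113]
 [171 173 173 173 172 172 173 173 172 173 173 180 166  11   0  52 108 103
  155 100]
 [173 172 172 172 174 173 173 173 173 173 172 173 173 179 177 180 176 175
  175 175]]
```

I left out the 400 px offset of the right-hand half of that crop, so I'm redoing the grinder and doing the chest in the same run.

Run:
```python
from h import *
np.set_printoptions(suppress=True,precision=1)
sg=lambda x,y:(225+x/5-.4,130+y/5-.4); tg=lambda x,y:(245+(x-400)/5-.4,170+y/5-.4)
sc=lambda x,y:(105+x/2.6-.3,205+y/2.6-.3); tc=lambda x,y:(140+(x-390)/3.9-.4,150+y/3.9-.4)
print("scene base",[onz("scene",*sg(*p),0)[:2] for p in((80,355),(160,487),(312,436))])
print("top base?",[onz("top",*tg(*p),0)[:2] for p in((485,260),(605,333))])
print("top z185",[onz("top",*tg(*p),185)[:2] for p in((585,48),(732,145))])
print("scene z185",[onz("scene",*sg(*p),185)[:2] for p in((75,150),(345,225))])
print("top strip z300",[onz("top",*tg(*p),300)[:2] for p in((475,178),(645,278))])
print("scene lid z300",[onz("scene",*sg(*p),300)[:2] for p in((80,125),(165,95),(375,45))])
print("tri",tri(sg(375,45),tg(645,278)),tri(sg(80,125),tg(475,178)),tri(sg(165,95),tg(475,178)))
print("chest top tri FR,FL,BR,BL")
for a,b in(((308,82),(721,233)),((143,280),(404,227)),((178,6),(725,28)),((8,185),(418,28))): print(tri(sc(*a),tc(*b)))
print("drawers z66 top: L l/r, R l/r",[onz("top",*tc(*p),66)[:2] for p in((417,310),(558,314),(565,316),(712,318))])
print("scene R right end outer",[onz("scene",*sc(*p),66)[:2] for p in((364,128),(300,212),(283,238),(212,315))])
for n,u,v,z in(("glass t",353/1.5,377/1.5,30),("glass s",411/1.5,390/1.5,30),("jar t",426/1.5,237/1.5,90),("jar s",324/1.5,245/1.5,90),("mug t",530/1.5,373/1.5,50),("mug s",500/1.5,247/1.5,50)):
  print(n,onz("top" if n[-1]=="t" else "scene",u,v,z))
```

```text
scene base [array([573.6,  15.6]), array([486. ,  69.2]), array([434. ,  -6.7])]
top base? [array([482.7,  69.2]), array([436.3,  -7.3])]
top z185 [array([576. ,  14.3]), array([521.5, -66.3])]
scene z185 [array([564.7,  33.2]), array([427.1,   3.6])]
top strip z300 [array([481.3,  74.1]), array([432.9,  -8.1])]
scene lid z300 [array([507.3, 115. ]), array([486.8,  79.1]), array([425.9,  -0.3])]
tri (array([432.1,  -9.5, 290.7]), np.float64(4.2421737397873835)) (array([505.7,  82.3, 267.8]), np.float64(39.83867554816275)) (array([485.2,  75.3, 296.6]), np.float64(6.790109213516981))
chest top tri FR,FL,BR,BL
(array([511.8, 182.8,  71.4]), np.float64(4.625910748723522))
(array([511.8, 428. ,  75.9]), np.float64(0.22688141479837554))
(array([674.1, 182.5,  75.6]), np.float64(0.7755821430341376))
(array([672.1, 427.5,  76.2]), np.float64(2.1227793239582433))
drawers z66 top: L l/r, R l/r [array([448.5, 416.7]), array([446.2, 306.9]), array([444.7, 301.4]), array([443.9, 187.7])]
scene R right end outer [array([443.4, 194.2]), array([442.7, 298. ]), array([440.4, 326.8]), array([448.1, 417.2])]
glass t [386.  149.4  30. ]
glass s [385.1 149.9  30. ]
jar t [667.2   1.6  90. ]
jar s [664.4   2.8  90. ]
mug t [ 394.3 -209.9   50. ]
mug s [ 398.8 -214.    50. ]
```

Both views now agree to about 4 mm on these:
- **Lid:** stands upright with its top edge from about (432,-9) to (485,75), z about 295. The hinge middle is near (458,33), so the push direction is about (0.85,-0.53). That doesn't match the stated yaw range, so I'll check it against the gripper before touching.
- **Drawer fronts:** x about 446, with home at about 506.

Next: lift, shut the fingers and go across.

>>> apply_moves --pt "0 0 -0.01 0 0" --pt "0 0 -0.01 0 0" --pt "0 0 -0.015 0 0" --pt "0 0 -0.015 0 0" --pt "0 0 -0.02 0 0" --pt "0 0 -0.02 0 0" --pt "0 0 -0.02 0 0" --pt "0 0 -0.01 0 0" --pt "0.017 -0.019 0 0 0" --pt "0.017 -0.019 0 0 0" --pt "0.017 -0.019 0 0 0" --pt "0.017 -0.019 0 0 0"

```text
t: 1.1
tool_pos: [183.0, -387.5, 424.9]
ee_rot: [0.0, 0.99, 0.14, 0.0]
wrist_force: [-0.6, 0.8, -0.3]
width: 0.0
gripper_force: 0.0
```

Run:
```python
from h import *
s=env.state();print(s["t"],s["q"].round(2),s["tool_pos"].round(1),s["ee_rot"].round(3),s["width"],env.tip_extent)
```

```text
1.1 [-1.13  0.08  0.11  1.6   0.    1.73] [ 183.  -387.5  424.9] [0.   0.99 0.14 0.  ] 0.02169342475578085 72.6
```

>>> apply_moves --pt "0.022 -0.024 0 0 0" --pt "0.022 -0.024 0 0 0" --pt "0.022 -0.024 0 0 0" --pt "0.022 -0.024 0 0 0" --pt "0.022 -0.024 0 0 0" --pt "0.022 -0.024 0 0 0" --pt "0.022 -0.024 0 0 0" --pt "0.022 -0.024 0 0 0" --pt "0.022 -0.024 0 0 0" --pt "0.022 -0.024 0 0 0" --pt "0.022 -0.024 0 0 0" --pt "0.022 -0.024 0 0 0"

```text
t: 2.1
tool_pos: [356.9, -37.0, 425.2]
ee_rot: [0.0, 0.99, 0.14, 0.001]
wrist_force: [0.9, -1.1, -0.5]
width: -0.1
gripper_force: 0.0
```

>>> apply_moves --pt "0.018 -0.021 0 0 0" --pt "0.018 -0.021 0 0 0" --pt "0.018 -0.021 0 0 0" --pt "0.018 -0.021 0 0 0" --pt "0 0 0 -0.091 0" --pt "0 0 0 -0.091 0" --pt "0 0 0 -0.091 0" --pt "0 0 0 -0.091 0" --pt "0 0 0 -0.091 0" --pt "0 0 0 -0.091 0" --pt "0 0 0 -0.091 0" --pt "0 0 0 -0.091 0"

```text
t: 3.1
tool_pos: [402.5, 62.0, 425.0]
ee_rot: [0.0, 0.874, 0.485, 0.0]
wrist_force: [0.2, 0.2, -1.0]
width: -0.4
gripper_force: 0.0
```

Run:
```python
from h import *
s=env.state();print(s["t"],s["q"].round(2),s["tool_pos"].round(1),s["ee_rot"].round(3))
S=env.camera("scene");T=env.camera("top")
t=s["tool_pos"]-[0,0,73]
print(proj("scene",t),proj("top",t))
f=lambda I,x,y:(255*(cv2.resize(I[y:y+130,x:x+100,::-1],None,fx=4,fy=4,interpolation=cv2.INTER_CUBIC)/255.)**.5).astype(np.uint8)
cv2.imwrite("pics/g1.png",np.hstack([f(S,215,110),f(T,235,150)]))
```

```text
3.1 [ 0.15  0.03  0.06  1.6  -0.    2.28] [402.5  62.  425. ] [0.    0.874 0.485 0.   ]
[[297.88300536 141.03147778]] [[264.5957037  235.48744059]]
```

View pics/g1.png

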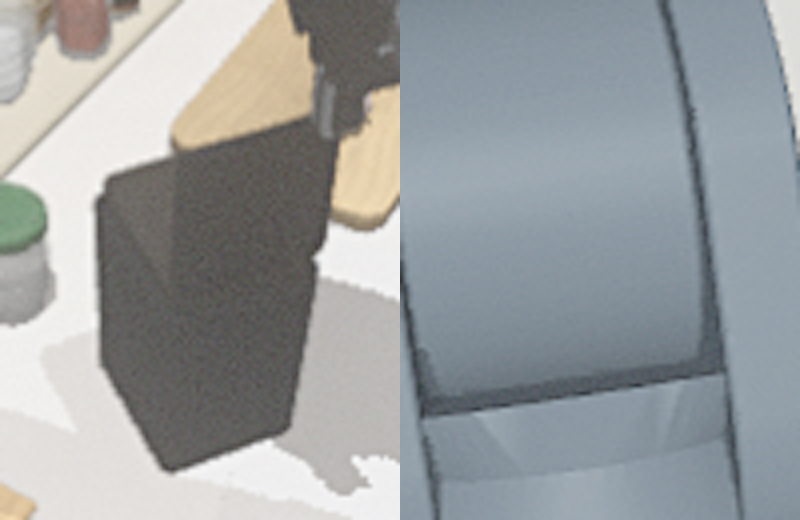

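The picture shows the shut fingertips at crop (335,120), against a projected (331,124), in front of the lid's outer face. The frame and the lid's place hold. Going down behind the lid and starting the push.

>>> apply_moves --pt "0 0 0.008 0 0" --pt "0 0 0.009 0 0" --pt "0 0 0.009 0 0" --pt "0 0 0.009 0 0" --pt "0 0 0.009 0 0" --pt "0 0 0.009 0 0" --pt "0 0 0.008 0 0" --pt "0 0 0.006 0 0" --pt "0 0.008 0 0 0" --pt "0 0.008 0 0 0" --pt "0 0.007 0 0 0" --pt "0 0.005 0 0 0"

```text
t: 4.2
tool_pos: [427.4, 46.4, 357.2]
ee_rot: [0.0, 0.876, 0.483, 0.0]
wrist_force: [0.2, -0.3, 0.1]
width: -0.1
gripper_force: 0.0
```

>>> apply_moves --pt "0 0.003 0 0 0" --pt "0 0.003 0 0 0" --pt "0 0.003 0 0 0" --pt "0 0.003 0 0 0" --pt "0 0.003 0 0 0" --pt "0 0.003 0 0 0" --pt "0 0.003 0 0 0" --pt "0 0.003 0 0 0" --pt "0 0.003 0 0 0" --pt "0 0.003 0 0 0" --pt "0 0.003 0 0 0" --pt "0 0.003 0 0 0"

```text
t: 5.2
tool_pos: [456.9, 27.8, 356.8]
ee_rot: [-0.0, 0.875, 0.483, -0.0]
wrist_force: [-1.0, 0.4, -0.8]
width: -0.1
gripper_force: 0.6
```

Run:
```python
from h import *
s=env.state();print(s["t"],s["tool_pos"].round(1))
S=env.camera("scene")
f=lambda I,x,y:(255*(cv2.resize(I[y:y+130,x:x+120,::-1],None,fx=4,fy=4,interpolation=cv2.INTER_CUBIC)/255.)**.5).astype(np.uint8)
cv2.imwrite("pics/g2.png",f(S,215,110))
```

```text
5.2 [456.9  27.8 356.8]
```

View pics/g2.png

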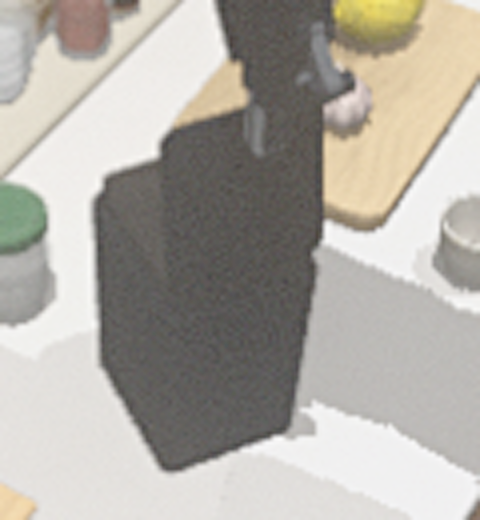

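The lid has tilted: its top corner moved from crop (172,145) to (162,140). The grinder base stays at (165,470). Following the arc down.

>>> apply_moves --pt "0 0.0042 0.0016 0 0" --pt "0 0.0042 0.0016 0 0" --pt "0 0.0042 0.0016 0 0" --pt "0 0.0042 0.0016 0 0" --pt "0 0.0042 0.0016 0 0" --pt "0 0.0042 0.0016 0 0" --pt "0 0.0032 0.0025 0 0" --pt "0 0.0032 0.0025 0 0" --pt "0 0.0032 0.0025 0 0" --pt "0 0.0032 0.0025 0 0" --pt "0 0.0032 0.0025 0 0" --pt "0 0.0032 0.0025 0 0"

```text
t: 6.25
tool_pos: [494.6, 4.1, 332.1]
ee_rot: [0.0, 0.875, 0.483, 0.0]
wrist_force: [-0.7, -0.1, 2.3]
width: -0.0
gripper_force: 0.8
```

>>> apply_moves --pt "0 0.0024 0.0032 0 0" --pt "0 0.0024 0.0032 0 0" --pt "0 0.0024 0.0032 0 0" --pt "0 0.0024 0.0032 0 0" --pt "0 0.0024 0.0032 0 0" --pt "0 0.0024 0.0032 0 0" --pt "0 0.0016 0.0035 0 0" --pt "0 0.0016 0.0035 0 0" --pt "0 0.0016 0.0035 0 0" --pt "0 0.0016 0.0035 0 0" --pt "0 0.0016 0.0035 0 0" --pt "0 0.0016 0.0035 0 0"

```text
t: 7.25
tool_pos: [514.8, -8.7, 291.8]
ee_rot: [0.0, 0.875, 0.483, 0.0]
wrist_force: [1.1, -0.7, 1.8]
width: -0.2
gripper_force: 0.9
```

>>> apply_moves --pt "0 0.0006 0.0028 0 0" --pt "0 0.0006 0.0028 0 0" --pt "0 0.0006 0.0028 0 0" --pt "0 0.0006 0.0028 0 0" --pt "0 0.0006 0.0028 0 0" --pt "0 0.0006 0.0026 0 0" --pt "0 0.0006 0.0026 0 0" --pt "0 0 0.002 0 0" --pt "0 0 0 0 0"

```text
t: 8.0
tool_pos: [518.0, -10.8, 270.4]
ee_rot: [-0.0, 0.875, 0.483, -0.0]
wrist_force: [0.0, -0.1, 0.2]
width: 0.1
gripper_force: 0.0
```

>>> apply_moves --pt "0 0 0.001 0 0" --pt "0 0 0.001 0 0"

```text
t: 8.17
tool_pos: [518.2, -10.7, 269.0]
ee_rot: [0.0, 0.875, 0.483, 0.0]
wrist_force: [-0.7, -0.0, 13.3]
width: -0.1
gripper_force: 6.9
```

>>> apply_moves --pt "0 0 0.001 0 0" --pt "0 0 0.001 0 0"

```text
t: 8.33
tool_pos: [518.6, -10.7, 268.6]
ee_rot: [0.001, 0.875, 0.483, 0.001]
wrist_force: [-8.0, 0.3, 35.8]
width: -0.2
gripper_force: 17.5
```

The lid bottomed out at tip z about 196, as expected, with a firm reaction. Going up, turning, and over to the right drawer.

>>> apply_moves --pt "0 0 -0.008 0 0" --pt "0 0 -0.012 0 0" --pt "0 0 -0.015 0 0" --pt "0 0 -0.015 0 0" --pt "0 0 -0.015 0 0" --pt "0 0 -0.009 0 0" --pt "0 0 0 -0.112 0" --pt "0 0 0 -0.112 0" --pt "0 0 0 -0.112 0" --pt "0 0 0 -0.112 0" --pt "0 0 0 -0.112 0" --pt "0 0 0 0 0"

```text
t: 9.33
tool_pos: [518.1, -10.7, 340.7]
ee_rot: [-0.0, 0.706, 0.708, -0.0]
wrist_force: [-0.8, 0.6, 0.9]
width: -0.3
gripper_force: 0.0
```

>>> apply_moves --pt "0.021 -0.01 0 0 0" --pt "0.021 -0.01 0 0 0" --pt "0.021 -0.01 0 0 0" --pt "0.021 -0.01 0 0 0" --pt "0.021 -0.01 0 0 0" --pt "0.021 -0.01 0 0 0" --pt "0.021 -0.01 0 0 0" --pt "0.021 -0.01 0 0 0" --pt "0.021 -0.01 0 0 0" --pt "0.021 -0.01 0 0 0" --pt "0.021 -0.01 0 0 0" --pt "0.021 -0.01 0 0 0"

```text
t: 10.33
tool_pos: [398.0, 242.4, 340.9]
ee_rot: [-0.0, 0.709, 0.705, -0.0]
wrist_force: [0.1, 0.7, 0.4]
width: 0.1
gripper_force: 0.0
```

Run:
```python
from h import *
s=env.state();print(s["t"],s["q"].round(2),s["tool_pos"].round(1),s["ee_rot"].round(3))
S=env.camera("scene")
f=lambda I,x,y:(255*(cv2.resize(I[y:y+150,x:x+200,::-1],None,fx=4,fy=4,interpolation=cv2.INTER_CUBIC)/255.)**.5).astype(np.uint8)
cv2.imwrite("pics/g3.png",f(S,200,130))
```

```text
10.3333 [ 0.55  0.14 -0.03  1.4   0.    2.12] [398.  242.4 340.9] [-0.     0.709  0.705 -0.   ]
```

View pics/g3.png

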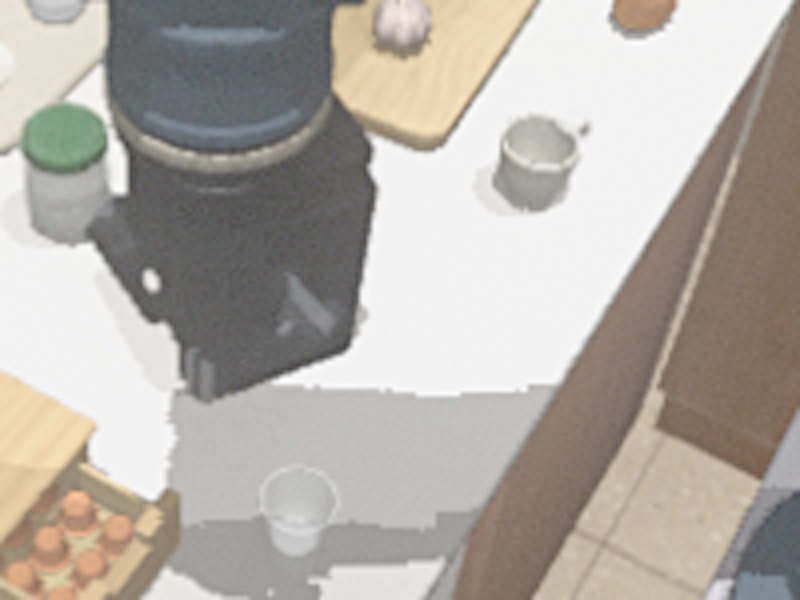

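The gripper hides the lid in this picture, so I'll check it later. The jar and glass haven't moved. Lowering in front of the right drawer and pushing.

>>> apply_moves --pt "0 0 0.012 0 0" --pt "0 0 0.02 0 0" --pt "0 0 0.022 0 0" --pt "0 0 0.022 0 0" --pt "0 0 0.022 0 0" --pt "0 0 0.022 0 0" --pt "0 0 0.022 0 0" --pt "0 0 0.022 0 0" --pt "0 0 0.022 0 0" --pt "0 0 0.02 0 0" --pt "0 0 0.016 0 0" --pt "0 0 0.01 0 0"

```text
t: 11.38
tool_pos: [397.9, 241.0, 107.1]
ee_rot: [-0.0, 0.709, 0.705, -0.001]
wrist_force: [0.2, 0.3, 0.3]
width: 0.1
gripper_force: 0.0
```

>>> apply_moves --pt "0 0.006 0 0 0" --pt "0 0.006 0 0 0" --pt "0 0.006 0 0 0" --pt "0 0.006 0 0 0" --pt "0 0.006 0 0 0" --pt "0 0.006 0 0 0" --pt "0 0.006 0 0 0" --pt "0 0.006 0 0 0" --pt "0 0.006 0 0 0" --pt "0 0.006 0 0 0" --pt "0 0.006 0 0 0" --pt "0 0.006 0 0 0"

```text
t: 12.38
tool_pos: [471.3, 241.3, 108.9]
ee_rot: [-0.0, 0.708, 0.706, 0.0]
wrist_force: [-2.0, 0.9, 0.6]
width: -0.1
gripper_force: 0.8
```

>>> apply_moves --pt "0 0.003 0 0 0" --pt "0 0.003 0 0 0" --pt "0 0.002 0 0 0" --pt "0 0.002 0 0 0" --pt "0 0.002 0 0 0" --pt "0 0.002 0 0 0" --pt "0 0.001 0 0 0" --pt "0 0.001 0 0 0"

```text
t: 13.05
tool_pos: [486.7, 241.3, 108.9]
ee_rot: [-0.0, 0.708, 0.706, -0.0]
wrist_force: [-1.5, 0.7, -0.3]
width: -0.3
gripper_force: 0.6
```

>>> apply_moves --pt "0 0.001 0 0 0" --pt "0 0.001 0 0 0" --pt "0 0.001 0 0 0" --pt "0 0.001 0 0 0"

```text
t: 13.38
tool_pos: [490.6, 241.3, 108.9]
ee_rot: [-0.0, 0.708, 0.706, -0.0]
wrist_force: [-6.8, 1.1, 1.7]
width: 0.4
gripper_force: 3.0
```

>>> apply_moves --pt "0 0.001 0 0 0" --pt "0 0.001 0 0 0"

```text
t: 13.55
tool_pos: [491.2, 241.2, 108.7]
ee_rot: [-0.001, 0.708, 0.707, -0.001]
wrist_force: [-22.0, 1.7, 12.4]
width: 0.1
gripper_force: 10.2
```

The right drawer is against its stop at x about 491, where I predicted it. Backing off and shifting to the left drawer.

>>> apply_moves --pt "0 -0.006 0 0 0" --pt "0 -0.015 0 0 0" --pt "0 -0.02 0 0 0" --pt "0 -0.02 0 0 0" --pt "0 -0.02 0 0 0" --pt "0 -0.01 0 0 0" --pt "0.02 0 0 0 0" --pt "0.02 0 0 0 0" --pt "0.02 0 0 0 0" --pt "0.02 0 0 0 0" --pt "0.02 0 0 0 0" --pt "0.02 0 0 0 0"

```text
t: 14.55
tool_pos: [402.3, 362.6, 109.1]
ee_rot: [0.0, 0.708, 0.706, 0.0]
wrist_force: [0.1, -0.3, 0.1]
width: -0.1
gripper_force: 0.0
```

>>> apply_moves --pt "0 0.006 0 0 0" --pt "0 0.006 0 0 0" --pt "0 0.006 0 0 0" --pt "0 0.006 0 0 0" --pt "0 0.006 0 0 0" --pt "0 0.006 0 0 0" --pt "0 0.006 0 0 0" --pt "0 0.006 0 0 0" --pt "0 0.006 0 0 0" --pt "0 0.006 0 0 0" --pt "0 0.006 0 0 0" --pt "0 0.006 0 0 0"

```text
t: 15.55
tool_pos: [474.5, 361.2, 108.8]
ee_rot: [0.0, 0.708, 0.706, -0.0]
wrist_force: [-1.8, -1.6, -0.1]
width: 0.3
gripper_force: 0.8
```

>>> apply_moves --pt "0 0.003 0 0 0" --pt "0 0.003 0 0 0" --pt "0 0.002 0 0 0" --pt "0 0.002 0 0 0" --pt "0 0.002 0 0 0" --pt "0 0.001 0 0 0" --pt "0 0.001 0 0 0"

```text
t: 16.13
tool_pos: [487.9, 361.3, 108.9]
ee_rot: [-0.0, 0.708, 0.706, -0.0]
wrist_force: [-1.5, -0.2, -0.3]
width: -0.0
gripper_force: 0.6
```

>>> apply_moves --pt "0 0.001 0 0 0" --pt "0 0.001 0 0 0" --pt "0 0.001 0 0 0"

```text
t: 16.38
tool_pos: [490.6, 361.3, 108.9]
ee_rot: [-0.0, 0.708, 0.706, -0.0]
wrist_force: [-9.8, 0.3, 2.8]
width: 0.1
gripper_force: 4.4
```

>>> apply_moves --pt "0 0.001 0 0 0" --pt "0 0.001 0 0 0"

```text
t: 16.55
tool_pos: [491.1, 361.3, 108.7]
ee_rot: [-0.001, 0.707, 0.707, -0.001]
wrist_force: [-23.2, 0.4, 11.5]
width: 0.2
gripper_force: 10.7
```

Both drawers are home. Backing off, going up and clear, then looking.

>>> apply_moves --pt "0 -0.006 0 0 0" --pt "0 -0.015 0 0 0" --pt "0 -0.02 0 0 0" --pt "0 -0.02 0 0 0" --pt "0 -0.02 0 0 0" --pt "0 0 -0.02 0 0" --pt "0 0 -0.03 0 0" --pt "0 0 -0.03 0 0" --pt "0 0 -0.03 0 0" --pt "0 0 -0.03 0 0" --pt "0 0 -0.03 0 0" --pt "0 0 -0.03 0 0"

```text
t: 17.55
tool_pos: [411.8, 361.3, 310.8]
ee_rot: [0.0, 0.708, 0.706, 0.001]
wrist_force: [0.2, 0.3, -0.4]
width: 0.1
gripper_force: 0.0
```

>>> apply_moves --pt "-0.02 -0.005 -0.01 0 0" --pt "-0.025 -0.005 -0.01 0 0" --pt "-0.025 -0.005 -0.01 0 0" --pt "-0.025 -0.005 -0.01 0 0" --pt "-0.025 -0.005 -0.01 0 0" --pt "-0.025 -0.003 0 0 0" --pt "-0.025 0 0 0 0" --pt "-0.025 0 0 0 0" --pt "-0.025 0 0 0 0" --pt "-0.025 0 0 0 0" --pt "-0.025 0 0 0 0" --pt "-0.025 0 0 0 0"

```text
t: 18.55
tool_pos: [383.2, 65.3, 359.2]
ee_rot: [0.0, 0.708, 0.706, 0.0]
wrist_force: [1.6, 1.3, -0.3]
width: -0.0
gripper_force: 0.0
```

>>> apply_moves --pt "-0.025 0 0 0 0" --pt "-0.025 0 0 0 0" --pt "-0.025 0 0 0 0" --pt "-0.025 0 0 0 0" --pt "-0.025 0 0 0 0" --pt "-0.025 0 0 0 0" --pt "-0.025 0 0 0 0" --pt "-0.025 0 0 0 0" --pt "-0.025 0 0 0 0" --pt "-0.025 0 0 0 0" --pt "-0.025 0 0 0 0" --pt "0 0 0 0 0"

```text
t: 19.55
tool_pos: [382.8, -211.7, 358.8]
ee_rot: [0.001, 0.709, 0.706, -0.0]
wrist_force: [0.4, -0.1, -0.4]
width: -0.2
gripper_force: 0.0
```

Run:
```python
from h import *
s=env.state();print(s["t"],s["tool_pos"].round(1),s["wrist_force"].round(1))
S=env.camera("scene");T=env.camera("top");np.save("scene1.npy",S);np.save("top1.npy",T)
f=lambda I,x,y:(255*(cv2.resize(I[y:y+200,x:x+160,::-1],None,fx=2.5,fy=2.5,interpolation=cv2.INTER_CUBIC)/255.)**.5).astype(np.uint8)
cv2.imwrite("pics/e.png",np.hstack([f(S,170,130),f(T,140,120)]))
cv2.imwrite("pics/e2.png",f(S,90,170))
```

```text
19.55 [ 382.8 -211.7  358.8] [ 0.4 -0.1 -0.4]
```

View pics/e.png

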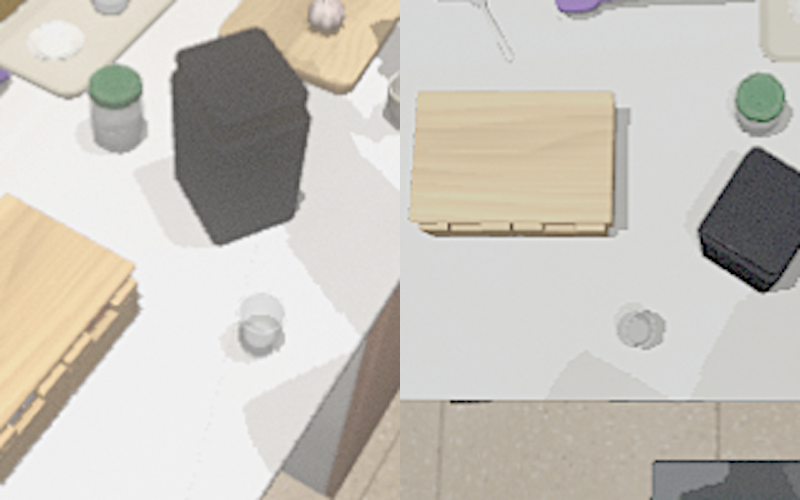

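View pics/e2.png

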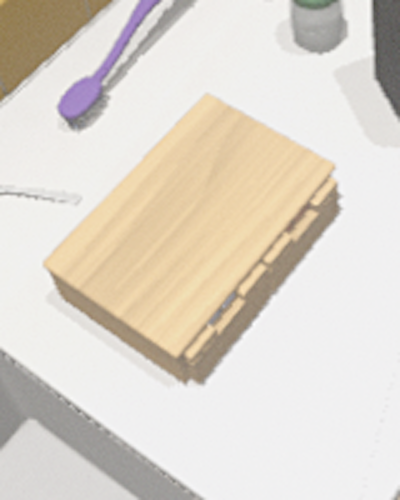

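The pictures show the grinder as a plain closed block, lid flat at left-half (240,80). Its base corner at (222,243) maps to within 2 px of where it started. Both drawer fronts lie flush along the chest's edge, and the jar and glass are in place. The mug is only partly in frame here, but nothing went near it. Handing in.

```bash
python3 -c "
from station import env
print(env.finish_job())"
```

```text
the job is handed in; nothing more can be done
None
```

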